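# Make up the eye kit and the tissue kit

### The arm

A 6-joint arm with a two-finger parallel gripper is mounted at the origin on a cart in front of the work surface, level with it; the furniture and walls round the work are solid. World frame = base frame: x ahead of the robot, y to its left, z up, the work surface at z = 0. Lengths are in mm, angles in degrees, forces in N, time in s.
With the tool pointing down it reaches from about 350 to 925 mm from the base axis. Payload 6.4 kg.
Tool frame: the origin (TCP) lies at the very end of the fingers, on their centre line; the grasp point (between the pads) lies 19 mm behind it (bot.tcp_to_grasp is the distance from the TCP to the grasp point, in mm); x points along the fingers, z is the direction in which the jaws open and shut, and the axes are right-handed (so a half turn about x gives the same grasp; the last joint's range is limited). The gripper opens to 94 mm and grips with 3 to 60 N. Pads are 16 mm wide; open, the fingers measure 119 mm over their backs; the gripper's body (75 mm by 177 mm) begins 78 mm behind the grasp point.
Start: joints at [-80.85, 14.043, 89.255, -0, 76.702, -9.975], TCP at [212.968, -614.132, 205.455] pointing down, gripper open.
Joint ranges: [-179.41, 179.41], [-58.25, 129.5], [7.25, 145.43], [-54.29, 234.29], [11.92, 165.04], [-157.13, 157.13]. Speed limits (degrees/s): [147.25, 147.25, 180, 180, 180, 180].

### API

Orientations are given as [roll, pitch, yaw] about the fixed x, y, z axes, in that order (R = Rz(yaw) Ry(pitch) Rx(roll)).
In Python, from cell import bot gives the robot as it stands. The module is installed in compiled form; this text tells all that it offers.
- The arm moves only by the tool carry_out, never from a script. Its argument "plan" is a list of rows, each a list of 3 entries, a list of its own where there are three numbers: the turn, a rotation vector about the tool's x, y, z in rad, then the shift along the tool's x, y, z in m, then the closure, from 0 (fully open) to 1 (shut). A call has exactly 10 rows; each row shifts and turns the commanded pose from where the row before left it, along the tool's axes as they then stand; what a row does not reach is not made up. A row lasts 1/10 s, in which the tool goes at most 50 mm and 8.59 degrees, less where a joint would pass 70% of its speed; a pose out of reach is approached as far as the arm can. A call with a gripper value outside its range is refused whole. The fingers move at their own pace and stop on an object; "grip_force" is the grip in N (left out, the last holds). Time passes only in rows, so rows that do not move let the fingers close, or fill a call up. It gives the time, the measured TCP pose, the force and the opening at its end, in the units of the state.
- bot.observe(): the state, without advancing time (a new reading comes with each control period).
- bot.snapshot(name): name is "side" or "top" or "wrist"; returns a dict with "color" (384x512x3 uint8, blue, green, red), "z_map" (384x512 float32, mm along the optical axis (not along the pixel's ray), 0 where there is no reading), "mtx" (3x3 intrinsics, pixels), "rvec" (rotation vector, rad) and "tvec" (3), from world to camera coordinates, as OpenCV has them; the wrist camera has in their place "hand_eye" (4x4, takes a point from camera to tool coordinates, whose origin is the TCP and whose axes are the tool frame's). Camera axes: x right, y down, z forward; pixel columns grow to the right and rows downward; lengths in mm; the calibration is good to about 2 mm. The wrist camera is an equidistant fisheye: a pixel r from the principal point sees the ray r / f radians off the axis. A picture is of the moment at which its call begins: read the wrist's pose just before it.
- bot.finish_job(): hands the job in, once; it reports no verdict.
Trained networks look in the newest picture that a camera, given by its name, has taken for a name from the list of things; names that differ only in an ending like _2 or _b are one class to them, and where a whole thing is asked for, a point or a joint stands for the part that bears it (a point fixed in the world has none). Each returns a list of dicts, best first, with "score" (0 to 1); they miss things now and then, are a little off and sometimes report something else, mostly with a low value. They report only what shows in the picture. A call takes as long as a camera call. They do not tell look-alikes from the thing itself.
- bot.silhouettes(camera, thing): "pixels" (384x512 bool, what is visible of it) and "location" ([column, row] in pixels, amid what is visible of it).
The state is a dict: "time_s": time; "joints": joint angles; "qd": joint speeds; "joint_efforts": joint torques, N m; "ee_pos": TCP position; "eef_rot": TCP orientation; "force": force on the tool from outside, world axes, zero at the start; "wrist_torque": the same for the moment, N m; "grip_width": finger opening in mm.
Only numpy, scipy, OpenCV 4.12 (cv2) and the standard library are available. Lean on these libraries where they do the work, as an engineer would, in place of code of your own. Each camera call takes 0.05 s, during which the arm holds its last target. There are 200 camera calls.

### The job

Make up the two kits for the next appointments from the stock on the desk. The blue tray is the eye kit: put the flat ampoule strip in its trough, the red-banded vial in the small round well and the orange-banded amber bottle in the larger one; the yellow tray is the tissue kit: put the sample cup in the large well and the blue-banded amber bottle in the smaller one. Set each thing down to the bottom of its pocket, glass and cup upright, without dropping or tipping any, and leave the green-banded vial standing where it is.

Things in the scene. Friction and masses are not known exactly. Their poses are not given: they have to be found in the camera images.
- tray_blue: Blue eye-kit tray, 78 x 198 mm (x by y), fixed to the desk, rim 18 mm high; origin centre of its underside, z up. Dark foam insert, its surface at z 16, all pocket floors at z 4. In a row along its y: ampoule trough 36 (x) x 78 (y), centre y -53, with a finger notch as deep across it (x -35 to 35, y -73 to -33); vial well 41 across, centre y +13; bottle well 50 across, centre y +64; all at x 0.
- tray_yellow: Yellow tissue-kit tray, 78 x 138 mm (x by y), fixed to the desk, rim 18 mm high; origin centre of its underside, z up. Dark foam insert, its surface at z 16, all pocket floors at z 4. Two round wells at x 0: large one 58 across for the cup, centre y -31; smaller one 50 across for the bottle, centre y +34.
- ampoule: Small flat whitish ampoule strip lying on the desk, 20 x 62 x 9 mm, solid part 16 x 62 x 8 mm, 12 g. Origin: centre of its underside; its length lies along its own y. Grip it across the 16 mm.
- vial_red: Small clear glass vial with a grey-white cap and a RED band on its label (facing the robot), standing, 25 mm across, 50 mm high, 20 g. Origin: centre of its underside, z up. Only the lower 35 mm can be gripped (24.5 mm across).
- bottle_blue: Amber glass bottle with a white cap and a BLUE band on its label (facing the robot), the taller amber one, standing, 33 mm across, 74 mm high, 60 g. Origin: centre of its underside, z up. Only the lower 52 mm can be gripped (32.5 mm across).
- cup: White sample cup with a ribbed white screw lid, standing, body about 40 mm and lid 46 mm across, 56 mm high, 30 g. Origin: centre of its underside, z up. Grip the body (lower 42 mm) or the lid (top 14 mm, 44 mm across).
- vial_green: Stock that stays: small clear glass vial with a grey-white cap and a GREEN band on its label (facing the robot), 25 mm across, 50 mm high. Origin: centre of its underside, z up. Room (world, m): the left cabinet fills x > 0.475 at y > 0.24, the right one x > 0.48 at y < -0.28; a pen pot 150 mm tall stands at 0.665, 0.115.
- bottle_orange: Amber glass bottle with a white cap and an ORANGE band on its label (facing the robot), the shorter amber one, standing, 33 mm across, 62 mm high, 50 g. Origin: centre of its underside, z up. Only the lower 43 mm can be gripped (32.5 mm across).
There are look-alikes about, which are no part of the job. Several things have the shape of the cup; the one meant has the colours described above.

How it is judged:
By the outcome, as a careful person would: the job done as asked, in the order asked, and still so for the second after the job is handed in, with the robot touching nothing.
It also fails if it takes over 122 s, if anything falls off the work surface, if the arm or the gripper's body presses on something with over 40 N, if the wrist force passes 120 N, or if a joint passes its speed limit or range.

## Working session

There is one attempt and no reset: what is moved stays moved. The work goes in short steps, Python scripts to look and compute and a tool call to move; the robot and the scene stay as the last step left them, time stands still between calls to the robot, and variables do not carry over. Pictures are saved under pics/ and viewed, about 12 in all and at most 16, crops included, and the job is handed in when it is done.

Besides the shell and the picture viewer there is one more tool, called by a JSON object that holds its "op" and its "data". carry_out: Moves the arm, as the interface text tells. Its arguments: {"type":"object","properties":{"plan":{"type":"array"},"grip_force":{"type":"number"}},"required":["plan"]}

```bash
mkdir -p pics; cat > h.py <<'E'
import numpy as np, cv2
from cell import bot
from scipy.spatial.transform import Rotation as R
def world(s):
    """z_map -> HxWx3 world points (side/top)"""
    K=s["mtx"];z=s["z_map"];v,u=np.mgrid[:384,:512]
    P=np.stack([(u-K[0,2])/K[0,0]*z,(v-K[1,2])/K[1,1]*z,z],-1)
    Rm=cv2.Rodrigues(np.array(s["rvec"],float))[0];t=np.array(s["tvec"],float).ravel()
    W=(P-t)@Rm; W[z<=0]=np.nan; return W
E
python3 - <<'E'
from h import *
o=bot.observe();print({k:np.round(v,2) for k,v in o.items()})
S={}
for c in("top","side"):
    s=bot.snapshot(c);S[c]=s;cv2.imwrite(f"pics/{c}0.png",s["color"]);W=world(s)
    np.save(f"{c}.npy",W)
    for n in "tray_blue tray_yellow ampoule vial_red bottle_blue cup vial_green bottle_orange".split():
        for d in bot.silhouettes(c,n)[:5]:
            p=W[d["pixels"]];p=p[~np.isnan(p[:,0])]
            if len(p): print(c,n,round(d["score"],2),np.round(d["location"]),"med",np.round(np.median(p,0)),"lo",np.round(np.percentile(p,3,0)),"hi",np.round(np.percentile(p,97,0)),len(p))
a=np.vstack([S["top"]["color"],S["side"]["color"]]);cv2.imwrite("pics/both.png",cv2.resize(a,None,fx=.78,fy=.78))
E
```

```text
{'time_s': np.float64(0.0), 'joints': array([-80.85,  14.08,  89.32,  -0.  ,  76.7 ,  -9.98]), 'qd': array([-0.04,  0.03, -0.06, -0.01, -0.08,  0.09]), 'joint_efforts': array([ 0.000e+00, -4.158e+01, -3.146e+01,  7.000e-02,  3.000e-02,
       -0.000e+00]), 'ee_pos': array([ 212.87, -613.55,  204.39]), 'eef_rot': array([170.41,  89.9 ,  99.53]), 'force': array([-0.25, -0.92, -0.12]), 'wrist_torque': array([ 0.01, -0.  , -0.02]), 'grip_width': np.float64(93.9)}
top tray_blue 0.94 [310. 211.] med [449.  69.  12.] lo [411. -23.  -0.] hi [486. 161.  21.] 1933
top tray_yellow 0.79 [376. 140.] med [ 651. -120.   13.] lo [ 610. -184.   -1.] hi [688. -56.  21.] 1346
top ampoule 0.61 [382. 180.] med [ 537. -139.    9.] lo [ 510. -148.    3.] hi [ 565. -132.   14.] 123
top vial_red 0.61 [354. 188.] med [520. -36.  38.] lo [509. -46.   2.] hi [532. -29.  53.] 78
top bottle_blue 0.69 [215. 235.] med [394. 332.  72.] lo [380. 320.  28.] hi [410. 346.  79.] 123
top bottle_blue 0.3 [308. 211.] med [448.  69.  12.] lo [411. -24.  -0.] hi [485. 162.  21.] 1965
top cup 0.83 [101. 225.] med [417. 644.  
[... 646 characters left out ...]
 147
side tray_yellow 0.7 [319. 169.] med [ 646. -117.   16.] lo [ 602. -191.    4.] hi [689. -56.  21.] 382
side vial_red 0.57 [324. 180.] med [512. -39.  30.] lo [505. -51.   6.] hi [526. -32.  53.] 88
side bottle_blue 0.71 [261. 223.] med [383. 340.  44.] lo [376. 324.   5.] hi [399. 348.  76.] 262
side cup 0.9 [155. 255.] med [402. 650.  45.] lo [394. 628.   2.] hi [436. 665.  58.] 402
side cup 0.68 [286. 214.] med [390. 255.  42.] lo [380. 231.   6.] hi [417. 267.  58.] 263
side bottle_orange 0.71 [371. 178.] med [ 413. -164.   37.] lo [ 405. -181.    8.] hi [ 431. -156.   65.] 147
side bottle_orange 0.66 [317. 169.] med [ 645. -117.   15.] lo [ 602. -194.    4.] hi [689. -56.  21.] 391
```

View pics/both.png

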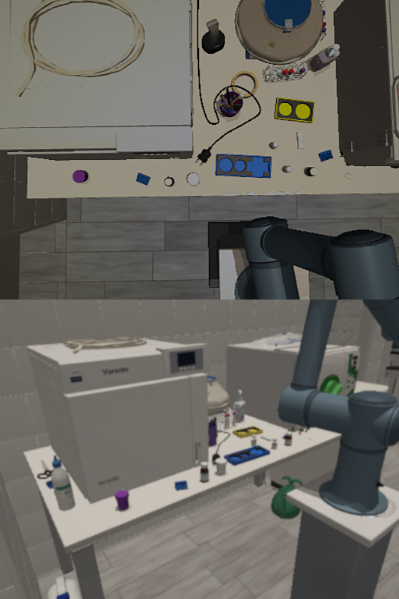

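```bash
python3 - <<'E'
import cv2,numpy as np
t=cv2.imread("pics/top0.png");s=cv2.imread("pics/side0.png")
a=cv2.resize(t[110:270,60:440],(798,336),interpolation=cv2.INTER_CUBIC)
b=cv2.resize(s[140:280,130:400],(500,259),interpolation=cv2.INTER_CUBIC)
c=np.zeros((600,798,3),np.uint8);c[:336]=a;c[340:599,:500]=b
cv2.imwrite("pics/crop0.png",c)
E
```

```text
(no output)
```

View pics/crop0.png

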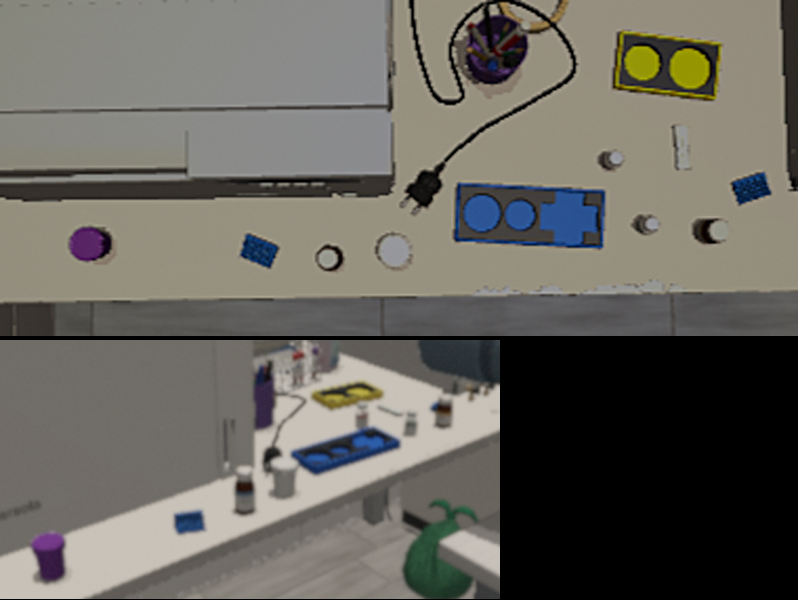

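Top view: blue tray at (310,211), yellow tray at (376,140), and ampoule at (382,180). There are two clear vials, at (354,188) and (364,213). The dark-bodied orange-banded bottle candidate is at (397,224), the taller amber bottle at (215,235) and the white cup at (246,231). The cup at (101,225) is purple, so it is a look-alike. The vial colours still need a close look.

```bash
cat >> h.py <<'E'
def pose():
    o=bot.observe();M=R.from_euler("xyz",o["eef_rot"],degrees=True).as_matrix()
    return np.array(o["ee_pos"]),M,o
def jaw(M): return np.degrees(np.arctan2(M[1,2],M[0,2]))
def delta(xyz,a=None,frm=None):
    """tool-frame shift (m) to world xyz and turn about tool x (rad) to jaw angle a, from measured pose / frm=(xyz,a)"""
    if frm is None: p,M,_=pose(); a0=jaw(M)
    else: p,a0=np.array(frm[0],float),frm[1]
    a=a0 if a is None else a
    d=np.array(xyz,float)-p;r=np.radians(a)
    sh=np.array([-d[2],-np.sin(r)*d[0]+np.cos(r)*d[1],np.cos(r)*d[0]+np.sin(r)*d[1]])
    print("turn",round(np.radians(a0-a),3),"then shift m",np.round(sh/1000,4),"a0",round(a0,1))
def wristworld(s,p,M):
    """HxWx3 world points from the fisheye z_map"""
    K=s["mtx"];v,u=np.mgrid[:384,:512];x=(u-K[0,2])/K[0,0];y=(v-K[1,2])/K[1,1]
    th=np.hypot(x,y);k=np.where(th>1e-9,np.tan(th)/np.maximum(th,1e-9),1);z=s["z_map"]
    P=np.stack([x*k*z,y*k*z,z],-1);H=np.array(s["hand_eye"])
    W=(P@H[:3,:3].T+H[:3,3])@M.T+p; W[(z<=0)|(th>1.3)]=np.nan; return W
E
python3 - <<'E'
from h import *
p,M,o=pose();print("jaw",jaw(M),"\n",M.round(3))
s=bot.snapshot("top");W=world(s)
for n,zr in(("tray_blue",(14,24)),("tray_yellow",(14,24)),("ampoule",(4,14))):
    q=W[bot.silhouettes("top",n)[0]["pixels"]];q=q[(q[:,2]>zr[0])&(q[:,2]<zr[1])]
    print(n,cv2.minAreaRect(q[:,:2].astype(np.float32)),np.median(q[:,2]))
s=bot.snapshot("wrist");print(s["mtx"],np.round(s["hand_eye"],3))
delta([460,-150,330],0)
E
```

```text
jaw -70.87371459316712 
 [[-0.     0.945  0.328]
 [ 0.     0.328 -0.945]
 [-1.     0.    -0.   ]]
tray_blue ((448.2490539550781, 68.73188781738281), (197.43064880371094, 77.98639678955078), 86.17852783203125) 17.249771170608586
tray_yellow ((649.0910034179688, -122.4080810546875), (139.08636474609375, 78.78413391113281), 82.2357406616211) 17.28076609562685
ampoule ((538.1841430664062, -138.8307342529297), (60.166046142578125, 17.81309700012207), 0.46125227212905884) 8.368741104060502
[[297.31863964   0.         253.54711793]
 [  0.         297.31863964 197.69741601]
 [  0.           0.           1.        ]] [[-1.00000e-03 -2.71000e-01  9.63000e-01 -1.80032e+02]
 [-0.00000e+00 -9.63000e-01 -2.71000e-01  8.03340e+01]
 [ 1.00000e+00 -1.00000e-03  1.00000e-03  6.61000e-01]
 [ 0.00000e+00  0.00000e+00  0.00000e+00  1.00000e+00]]
turn -1.237 then shift m [-0.1246  0.4641  0.247 ] a0 -70.9
```

{"op": "carry_out", "data": {"plan": [[[0,0,0],[-0.012,0.032,-0.033],0],[[0,0,0],[-0.012,0.032,-0.033],0],[[0,0,0],[-0.012,0.032,-0.033],0],[[0,0,0],[-0.012,0.032,-0.033],0],[[0,0,0],[-0.012,0.032,-0.033],0],[[0,0,0],[-0.012,0.032,-0.033],0],[[0,0,0],[-0.012,0.032,-0.033],0],[[0,0,0],[-0.012,0.032,-0.033],0],[[0,0,0],[0,0.032,-0.033],0],[[0,0,0],[0,0.032,-0.033],0]]}}

```text
time_s: 2.15
ee_pos: [407.9, -196.1, 302.6]
eef_rot: [28.0, 89.8, -42.9]
force: [0.0, 0.0, 0.2]
grip_width: 93.9
```

{"op": "carry_out", "data": {"plan": [[[-0.14,0,0],[0,0,0],0],[[-0.14,0,0],[0,0,0],0],[[-0.14,0,0],[0,0,0],0],[[-0.14,0,0],[0,0,0],0],[[-0.14,0,0],[0,0,0],0],[[-0.14,0,0],[0,0,0],0],[[-0.14,0,0],[0,0,0],0],[[-0.14,0,0],[0,0,0],0],[[-0.14,0,0],[0,0,0],0],[[-0.14,0,0],[0,0,0],0]]}}

```text
time_s: 3.15
ee_pos: [407.2, -197.5, 301.6]
eef_rot: [-54.1, 90.0, -44.4]
force: [-0.5, 0.1, -0.2]
grip_width: 94.0
```

{"op": "carry_out", "data": {"plan": [[[-0.14,0,0],[0,0,0],0],[[-0.14,0,0],[0,0,0],0],[[-0.14,0,0],[0,0,0],0],[[-0.14,0,0],[0,0,0],0],[[-0.14,0,0],[0,0,0],0],[[-0.14,0,0],[0,0,0],0],[[-0.14,0,0],[0,0,0],0],[[-0.14,0,0],[0,0,0],0],[[-0.14,0,0],[0,0,0],0],[[-0.14,0,0],[0,0,0],0]]}}

```text
time_s: 4.15
ee_pos: [407.2, -197.5, 301.6]
eef_rot: [-121.8, 90.0, -31.9]
force: [-0.3, 0.4, -0.5]
grip_width: 93.9
```

```bash
cat >> h.py <<'E'
def wlook(tag,names,k=3):
    p,M,o=pose();s=bot.snapshot("wrist");W=wristworld(s,p,M)
    cv2.imwrite(f"pics/{tag}.png",cv2.resize(s["color"],(800,600)))
    print("t",o["time_s"],"pos",p.round(1),"jaw",round(jaw(M),1),"j",np.round(o["joints"]),"w",round(o["grip_width"],1),"f",np.round(o["force"],1))
    for n in names:
        for d in bot.silhouettes("wrist",n)[:k]:
            q=W[d["pixels"]];q=q[~np.isnan(q[:,0])]
            if len(q)<10: continue
            hi=np.percentile(q[:,2],95);t=q[(q[:,2]>hi-5)&(q[:,2]<hi+4)]
            c,sz,an=cv2.minAreaRect(t[:,:2].astype(np.float32))
            print(n,round(d["score"],2),np.round(d["location"]),"top z",round(hi,1),"ctr",np.round(c,1),"size",np.round(sz,1),"ang",round(an,1))
    return s,W,p,M
E
python3 - <<'E'
from h import *
wlook("w1","ampoule vial_red vial_green bottle_orange tray_blue tray_yellow".split())
E
```

```text
t 4.15 pos [ 407.2 -197.5  301.6] jaw 89.9 j [ -40.  -18.  110.    0.   87. -130.] w 93.9 f [-0.3  0.4 -0.5]
ampoule 0.9 [287. 240.] top z 11.0 ctr [ 537.8 -143.4] size [60.5 17.1] ang 2.7
vial_red 0.45 [343. 225.] top z 37.6 ctr [511.6 -43.2] size [11.6  2.5] ang 57.5
vial_green 0.74 [320. 184.] top z 51.4 ctr [434.5 -90.6] size [16.3 16.6] ang 68.6
bottle_orange 0.7 [267. 175.] top z 64.0 ctr [ 424.  -173.5] size [25.8 24.8] ang 0.0
tray_blue 0.73 [396. 190.] top z 18.8 ctr [449.2  64.9] size [199.7  79.1] ang 86.0
tray_yellow 0.57 [288. 290.] top z 19.0 ctr [ 642.6 -125.4] size [139.   68.4] ang 83.5
```

View pics/w1.png

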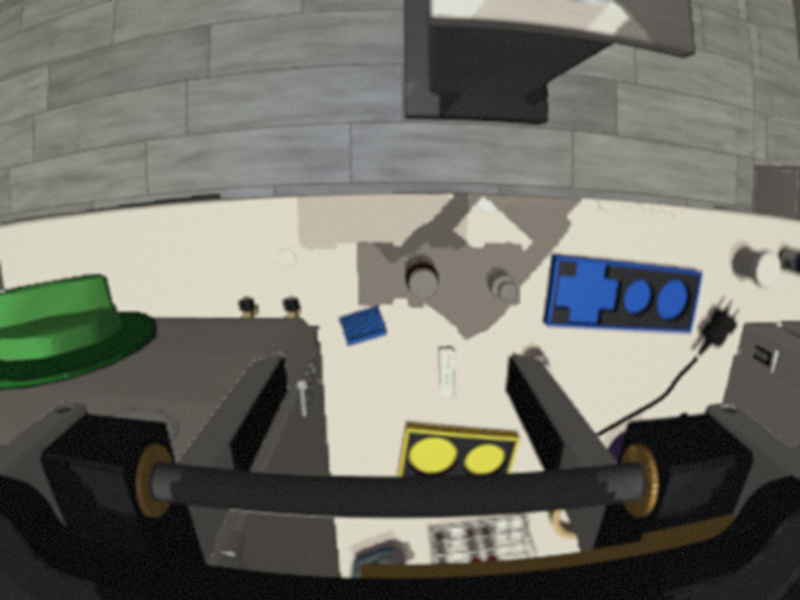

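The close view shows the ampoule at (446,370) in the 800-px picture and the green-vial candidate at (503,285). The bottle is at (422,277) and the blue tray at (622,293). No labels are readable from above, so I'll check the bands in an enlarged side crop.

{"op": "carry_out", "data": {"plan": [[[0,0,0],[0.02,-0.026,0.011],0],[[0,0,0],[0.02,-0.026,0.011],0],[[0,0,0],[0.02,-0.026,0.011],0],[[0,0,0],[0.02,-0.026,0.011],0],[[0,0,0],[0.02,-0.027,0.012],0],[[0,0,0],[0.03,0,0],0],[[0,0,0],[0.03,0,0],0],[[0,0,0],[0.02,0,0],0],[[0,0,0],[0,0,0],0],[[0,0,0],[0,0,0],0]]}}

```text
time_s: 5.5
ee_pos: [538.8, -142.6, 121.9]
eef_rot: [-111.5, 90.0, -22.0]
force: [-0.3, -0.5, 0.5]
grip_width: 94.1
```

```bash
python3 - <<'E'
from h import *
wlook("w2","ampoule vial_red vial_green tray_blue tray_yellow".split())
s=cv2.imread("pics/side0.png");t=cv2.imread("pics/w2.png")
f=lambda r,c:cv2.resize(s[r:r+50,c:c+66],(396,300),interpolation=cv2.INTER_CUBIC)
a=np.hstack([f(155,318),f(200,240)])
cv2.imwrite("pics/lab.png",np.vstack([a,cv2.resize(t,(792,594))[250:550]]))
E
```

```text
t 5.5 pos [ 538.8 -142.6  121.9] jaw 89.5 j [ -26.    7.  107.    0.   66. -116.] w 94.1 f [-0.3 -0.5  0.5]
ampoule 0.81 [254. 192.] top z 10.6 ctr [ 538.1 -143.5] size [61.7 17.3] ang 1.4
vial_red 0.65 [349. 178.] top z 51.4 ctr [521.2 -45.5] size [17.5 19. ] ang 6.8
vial_green 0.77 [306.  89.] top z 51.5 ctr [434.9 -89.6] size [17.5 18.1] ang 1.7
tray_blue 0.87 [425. 113.] top z 18.6 ctr [449.3  65.5] size [199.7  78.4] ang 86.2
tray_yellow 0.93 [262. 278.] top z 18.7 ctr [ 643.6 -125.4] size [138.1  69.4] ang 83.1
```

View pics/lab.png

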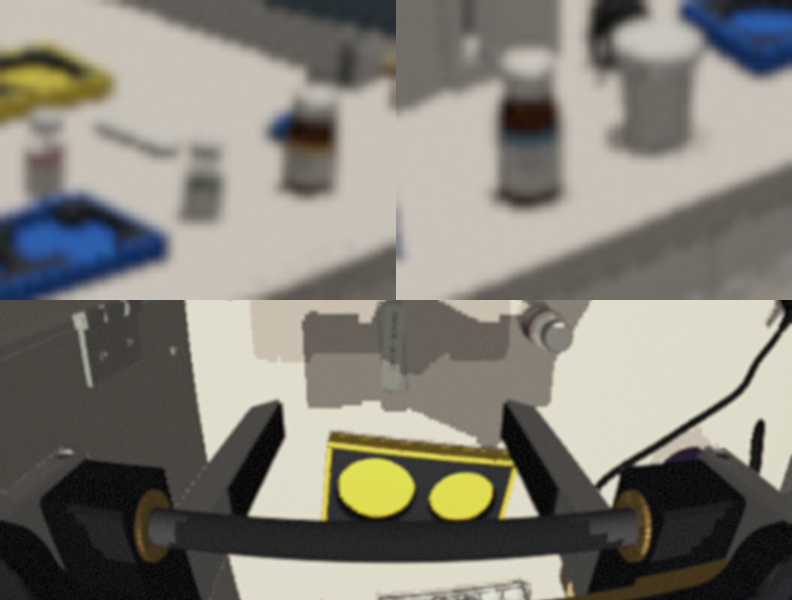

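Bands in the crop: red at (45,155), which is the vial next to the yellow tray; green at (200,180), orange at (310,145) and blue at (530,135). The white cup is at (655,90). Next is the ampoule.

{"op": "carry_out", "data": {"plan": [[[0,0,0],[0.03,0,-0.0005],0],[[0,0,0],[0.03,0,0],0],[[0,0,0],[0.03,0,0],0],[[0,0,0],[0.015,0,0],0],[[0,0,0],[0.009,0,0],0],[[0,0,0],[0.0045,0,0],0],[[0,0,0],[0,0,0],0.8],[[0,0,0],[0,0,0],1],[[0,0,0],[0,0,0],1],[[0,0,0],[0,0,0],1]], "grip_force": 10}}

```text
time_s: 6.8
ee_pos: [539.2, -143.3, 3.8]
eef_rot: [-115.6, 89.9, -26.0]
force: [-0.6, 0.1, 0.9]
grip_width: 65.1
```

{"op": "carry_out", "data": {"plan": [[[0,0,0],[0,0,0],1],[[0,0,0],[0,0,0],1],[[0,0,0],[0,0,0],1],[[0,0,0],[0,0,0],1],[[0,0,0],[-0.01,0,0],1],[[0,0,0],[-0.02,0,0],1],[[0,0,0],[-0.04,0,0],1],[[0,0,0],[-0.04,0,0],1],[[0,0,0],[0,0,0],1],[[0,0,0],[0,0,0],1]]}}

```text
time_s: 7.8
ee_pos: [539.4, -143.4, 114.6]
eef_rot: [-116.2, 89.8, -26.6]
force: [-0.4, 0.6, -0.4]
grip_width: 0.5
```

```bash
python3 - <<'E'
from h import *
wlook("w3","ampoule vial_red tray_blue".split(),1)
# blue tray frame
c=np.array([449.3,65.6]);y=np.radians(86.1);X=np.array([np.sin(y),-np.cos(y)]);Y=np.array([np.cos(y),np.sin(y)])
for n,v in(("amp",-53),("vial",13),("bot",64)): print(n,(c+Y*v).round(1))
q=c-53*Y;delta([*q,110],-3.9); delta([*q,110],176.1)
E
```

```text
t 7.8 pos [ 539.4 -143.4  114.6] jaw 89.6 j [ -27.    8.  107.   -0.   65. -116.] w 0.5 f [-0.4  0.6 -0.4]
ampoule 0.68 [257. 194.] top z 10.5 ctr [ 538.1 -143.2] size [62.  17.6] ang 2.5
vial_red 0.88 [355. 180.] top z 51.4 ctr [521.4 -45.4] size [18. 18.] ang 49.3
tray_blue 0.7 [430. 112.] top z 18.6 ctr [449.1  65.5] size [199.9  78.3] ang 86.1
amp [445.7  12.7]
vial [450.2  78.6]
bot [453.7 129.5]
turn 1.631 then shift m [ 0.0013  0.1486 -0.1022] a0 89.5
turn -1.511 then shift m [ 0.0013 -0.1486  0.1022] a0 89.5
```

The fingers close slowly, so I lifted too early. The ampoule has not moved. I'll go down again with the fingers partly open.

{"op": "carry_out", "data": {"plan": [[[0,0,0],[0,0,0],0.6],[[0,0,0],[0.02,0,0],0.6],[[0,0,0],[0.02,0,0],0.6],[[0,0,0],[0.02,0,0],0.6],[[0,0,0],[0.02,0,0],0.6],[[0,0,0],[0.015,0,0],0.6],[[0,0,0],[0.01,0,0],0.6],[[0,0,0],[0.006,0,0],0.6],[[0,0,0],[0,0,0],1],[[0,0,0],[0,0,0],1]]}}

```text
time_s: 9.0
ee_pos: [539.2, -143.3, 2.6]
eef_rot: [-116.4, 89.9, -26.8]
force: [-0.1, 0.2, -0.6]
grip_width: 24.8
```

{"op": "carry_out", "data": {"plan": [[[0,0,0],[0,0,0],1],[[0,0,0],[0,0,0],1],[[0,0,0],[0,0,0],1],[[0,0,0],[0,0,0],1],[[0,0,0],[0,0,0],1],[[0,0,0],[0,0,0],1],[[0,0,0],[-0.01,0,0],1],[[0,0,0],[-0.02,0,0],1],[[0,0,0],[-0.04,0,0],1],[[0,0,0],[-0.03,0,0],1]]}}

```text
time_s: 10.0
ee_pos: [538.5, -143.0, 103.7]
eef_rot: [-116.1, 90.0, -26.6]
force: [1.0, -0.2, 0.4]
grip_width: 15.9
```

{"op": "carry_out", "data": {"plan": [[[0.136,0,0],[0,0,0],1],[[0.136,0,0],[0,0,0],1],[[0.136,0,0],[0,0,0],1],[[0.136,0,0],[0,0,0],1],[[0.136,0,0],[0,0,0],1],[[0.136,0,0],[0,0,0],1],[[0.136,0,0],[0,0,0],1],[[0.136,0,0],[0,0,0],1],[[0.136,0,0],[0,0,0],1],[[0.136,0,0],[0,0,0],1]]}}

```text
time_s: 11.0
ee_pos: [538.2, -142.9, 102.0]
eef_rot: [145.6, 90.0, 156.9]
force: [0.5, -0.6, 0.1]
grip_width: 16.1
```

{"op": "carry_out", "data": {"plan": [[[0.136,0,0],[0,0,0],1],[[0.135,0,0],[0,0,0],1],[[0,0,0],[0,0.03,-0.02],1],[[0,0,0],[0,0.03,-0.02],1],[[0,0,0],[0,0.03,-0.02],1],[[0,0,0],[0,0.03,-0.02],1],[[0,0,0],[0,0.0286,-0.0222],1],[[0,0,0],[0,0,0],1],[[0,0,0],[0.03,0,0],1],[[0,0,0],[0,0,0],1]]}}

```text
time_s: 12.0
ee_pos: [444.3, 12.5, 69.5]
eef_rot: [172.8, 89.7, 168.9]
force: [0.0, -0.1, -0.8]
grip_width: 15.5
```

```bash
python3 - <<'E'
from h import *
wlook("w4","ampoule vial_green tray_blue vial_red".split(),1)
delta([445.7,12.7,7.2],-3.9)
E
```

```text
t 12.0 pos [444.3  12.5  69.5] jaw -3.9 j [-13.  -4. 124.  -0.  60.  -9.] w 15.5 f [ 0.  -0.1 -0.8]
ampoule 0.71 [256. 236.] top z 77.2 ctr [446.3  15.1] size [61.7 17.3] ang 84.6
vial_green 0.87 [248. 332.] top z 51.6 ctr [433.6 -90.8] size [13.2 17.8] ang 78.2
tray_blue 0.68 [254. 120.] top z 18.7 ctr [448.9  66.9] size [195.9  78.5] ang 86.3
vial_red 0.83 [338. 260.] top z 43.5 ctr [522.9 -37.3] size [ 3.9 14.3] ang 82.9
turn -0.0 then shift m [ 0.0659  0.0009 -0.0021] a0 -3.9
```

View pics/w4.png

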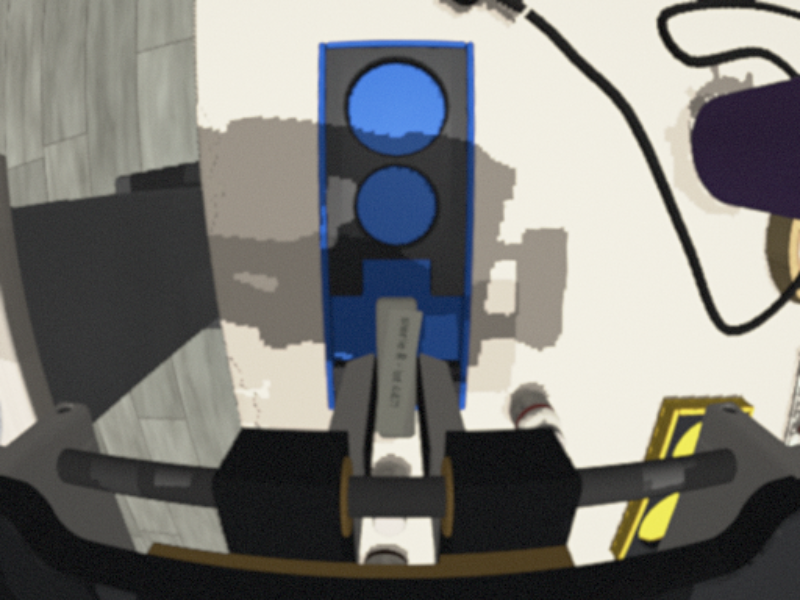

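```bash
python3 - <<'E'
from h import *
for i in range(3):
    print(pose()[0].round(1)); delta([445.7,11.7,7.5],-3.9); bot.snapshot("wrist")
E
```

```text
[447.7  11.6  73.1]
turn -0.0 then shift m [ 0.0656 -0.0001 -0.002 ] a0 -3.9
[447.7  11.7  73. ]
turn -0.0 then shift m [ 0.0655 -0.0001 -0.002 ] a0 -3.9
[447.6  11.8  72.9]
turn -0.0 then shift m [ 0.0654 -0.0002 -0.0018] a0 -3.9
```

```bash
python3 - <<'E'
from h import *
wlook("w5","ampoule vial_green tray_blue".split(),1)
E
```

```text
t 12.4 pos [447.4  11.9  72.7] jaw -3.9 j [-13.  -4. 124.  -0.  60.  -9.] w 15.8 f [ 0.8 -0.7  1. ]
ampoule 0.9 [258. 235.] top z 80.3 ctr [449.2  14.4] size [62.  17.2] ang 84.6
vial_green 0.62 [245. 303.] top z 51.5 ctr [433.8 -92.6] size [10.2 16.8] ang 87.3
tray_blue 0.95 [247. 124.] top z 18.8 ctr [449.1  66.1] size [196.6  78.4] ang 86.3
```

{"op": "carry_out", "data": {"plan": [[[0,0,0],[0.015,-0.0017,-0.0029],1],[[0,0,0],[0.02,0,0],1],[[0,0,0],[0.015,0,0],1],[[0,0,0],[0.007,0,0],1],[[0,0,0],[0.005,0,0],1],[[0,0,0],[0.003,0,0],1],[[0,0,0],[0,0,0],1],[[0,0,0],[0,0,0],1],[[0,0,0],[0,0,0],1],[[0,0,0],[0,0,0],1]]}}

```text
time_s: 13.6
ee_pos: [444.0, 10.6, 7.3]
eef_rot: [-9.4, 90.0, -13.3]
force: [-0.7, -1.1, -0.1]
grip_width: 16.0
```

{"op": "carry_out", "data": {"plan": [[[0,0,0],[0,0,0],0.65],[[0,0,0],[0,0,0],0.65],[[0,0,0],[0,0,0],0.65],[[0,0,0],[0,0,0],0.65],[[0,0,0],[-0.01,0,0],0.65],[[0,0,0],[-0.03,0,0],0.65],[[0,0,0],[-0.04,0,0],0.3],[[0,0,0],[-0.04,0,0],0.3],[[0,0,0],[0,-0.025,0.04],0.3],[[0,0,0],[0,-0.025,0.04],0.3]]}}

```text
time_s: 14.6
ee_pos: [522.7, -45.4, 131.5]
eef_rot: [-12.9, 89.5, -16.7]
force: [0.7, 0.7, -0.2]
grip_width: 61.3
```

{"op": "carry_out", "data": {"plan": [[[0,0,0],[0,0,0],0.3],[[0,0,0],[0,0,0],0.3],[[0,0,0],[0,0,0],0.3],[[0,0,0],[0,0,0],0.3],[[0,0,0],[0,0,0],0.3],[[0,0,0],[0,0,0],0.3],[[0,0,0],[0,0,0],0.3],[[0,0,0],[0,0,0],0.3],[[0,0,0],[0,0,0],0.3],[[0,0,0],[0,0,0],0.3]]}}

```text
time_s: 15.6
ee_pos: [520.2, -44.6, 126.9]
eef_rot: [114.5, 90.0, 110.6]
force: [-0.2, 0.1, 0.2]
grip_width: 65.6
```

```bash
python3 - <<'E'
from h import *
wlook("w6","ampoule vial_red tray_blue".split(),2)
delta([521.3,-45.4,17],-3.9)
E
```

```text
t 15.6 pos [520.2 -44.6 126.9] jaw -3.9 j [-17.   2. 111.   0.  67. -13.] w 65.6 f [-0.2  0.1  0.2]
ampoule 0.97 [176. 145.] top z 14.5 ctr [445.4  12.3] size [62.3 18.4] ang 85.8
ampoule 0.64 [253. 197.] top z 51.5 ctr [522.2 -44.3] size [17.6 18.2] ang 86.0
vial_red 0.57 [252. 195.] top z 51.5 ctr [522.2 -44.3] size [17.6 18.2] ang 86.0
tray_blue 0.75 [177.  85.] top z 18.7 ctr [449.5  65.6] size [197.3  78.6] ang 86.3
turn 0.0 then shift m [ 0.1099 -0.0007  0.0012] a0 -3.9
```

View pics/w6.png

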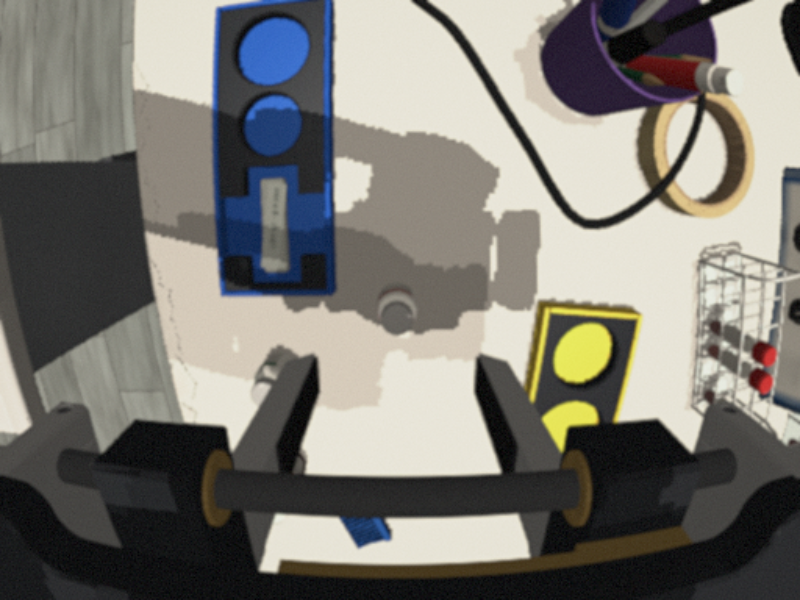

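The ampoule lies flat in the trough at (270,225), top z 14.5 as expected. Next is the red vial, straight below the gripper.

{"op": "carry_out", "data": {"plan": [[[0,0,0],[0.03,0,0.0015],0.3],[[0,0,0],[0.03,0,0],0.3],[[0,0,0],[0.025,0,0],0.3],[[0,0,0],[0.015,0,0],0.4],[[0,0,0],[0.01,0,0],0.5],[[0,0,0],[0,0,0],0.6],[[0,0,0],[0,0,0],0.7],[[0,0,0],[0,0,0],0.75],[[0,0,0],[0,0,0],0.8],[[0,0,0],[0,0,0],0.9]]}}

```text
time_s: 16.8
ee_pos: [522.6, -45.0, 18.1]
eef_rot: [-13.7, 89.9, -17.6]
force: [-0.7, 0.2, 3.7]
grip_width: 24.2
```

{"op": "carry_out", "data": {"plan": [[[0,0,0],[0,0,0],1],[[0,0,0],[0,0,0],1],[[0,0,0],[0,0,0],1],[[0,0,0],[0,0,0],1],[[0,0,0],[-0.01,0,0],1],[[0,0,0],[-0.03,0,0],1],[[0,0,0],[-0.03,0,0],1],[[0,0,0],[0,0,0],1],[[0,0,0],[0,0,0],1],[[0,0,0],[0,0,0],1]]}}

```text
time_s: 17.8
ee_pos: [520.5, -44.4, 85.7]
eef_rot: [165.9, 89.9, 162.0]
force: [0.7, -0.2, -0.2]
grip_width: 24.4
```

```bash
python3 - <<'E'
from h import *
print(pose()[0],pose()[2]["grip_width"])
delta([449.3,78.5,87],-3.9)
E
```

```text
[520.54197996 -44.38995962  85.68514637] 24.351251394562265
turn 0.0 then shift m [-0.0013  0.1178 -0.0794] a0 -3.9
```

{"op": "carry_out", "data": {"plan": [[[0,0,0],[0,0.03,-0.02],1],[[0,0,0],[0,0.03,-0.02],1],[[0,0,0],[0,0.03,-0.02],1],[[0,0,0],[0,0.0278,-0.0186],1],[[0,0,0],[0.02,0,0],1],[[0,0,0],[0.01,0,0],1],[[0,0,0],[0,0,0],1],[[0,0,0],[0,0,0],1],[[0,0,0],[0,0,0],1],[[0,0,0],[0,0,0],1]]}}

```text
time_s: 18.8
ee_pos: [451.9, 77.7, 57.5]
eef_rot: [-0.3, 89.9, -4.3]
force: [0.3, -0.8, -0.3]
grip_width: 24.0
```

```bash
python3 - <<'E'
from h import *
wlook("w7","vial_red tray_blue".split(),1)
delta([450,78.5,22],-3.9)
E
```

```text
t 18.8 pos [451.9  77.7  57.5] jaw -3.9 j [ -4.  -1. 122.   0.  58.  -1.] w 24.0 f [ 0.3 -0.8 -0.3]
vial_red 0.63 [252. 241.] top z 90.8 ctr [453.4  78.7] size [17.4 18.7] ang 81.9
tray_blue 0.67 [411. 338.] top z 19.3 ctr [627.3 -81.2] size [57.2 24.4] ang 83.3
turn -0.0 then shift m [ 0.0353  0.0004 -0.0016] a0 -3.9
```

View pics/w7.png

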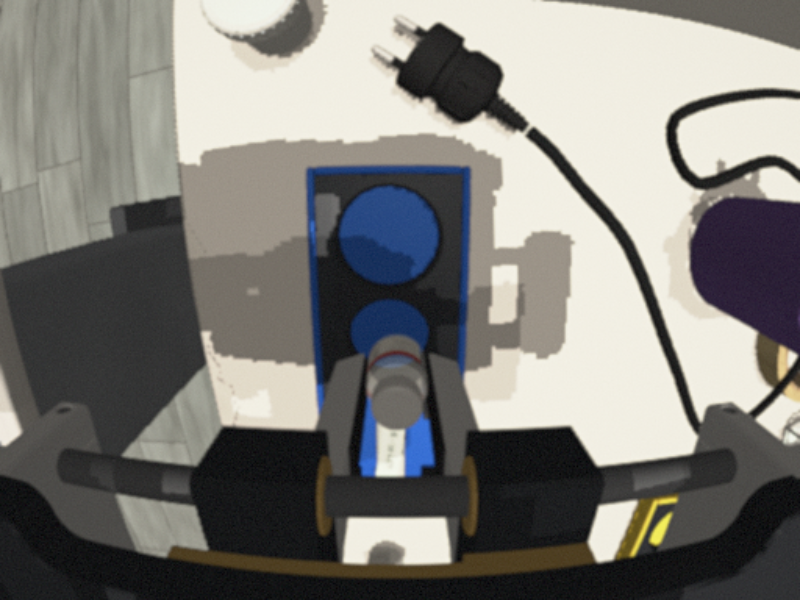

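The red band is visible at (395,355) and the vial hangs over its well at (388,325). I'll lower it, release and go to the orange bottle.

{"op": "carry_out", "data": {"plan": [[[0,0,0],[0.01,0.0004,-0.0025],1],[[0,0,0],[0.01,0,0],1],[[0,0,0],[0.008,0,0],1],[[0,0,0],[0.004,0,0],1],[[0,0,0],[0.003,0,0],1],[[0,0,0],[0,0,0],1],[[0,0,0],[0,0,0],1],[[0,0,0],[0,0,0],1],[[0,0,0],[0,0,0],0.7],[[0,0,0],[0,0,0],0.6]]}}

```text
time_s: 19.95
ee_pos: [448.8, 78.7, 22.0]
eef_rot: [7.6, 90.0, 3.7]
force: [-0.1, -0.2, -0.9]
grip_width: 33.3
```

{"op": "carry_out", "data": {"plan": [[[0,0,0],[0,0,0],0.5],[[0,0,0],[0,0,0],0.5],[[0,0,0],[0,0,0],0.5],[[0,0,0],[-0.01,0,0],0.5],[[0,0,0],[-0.03,0,0],0.4],[[0,0,0],[-0.045,0,0],0.3],[[0,0,0],[-0.045,0,0],0.3],[[0,0,0],[0,-0.03,-0.001],0.3],[[0,0,0],[0,-0.045,-0.001],0.3],[[0,0,0],[0,-0.045,-0.0015],0.3]]}}

```text
time_s: 20.95
ee_pos: [437.3, -41.9, 153.4]
eef_rot: [-16.5, 89.9, -20.3]
force: [0.9, 0.0, 0.1]
grip_width: 66.4
```

{"op": "carry_out", "data": {"plan": [[[0,0,0],[0,-0.045,-0.0015],0.3],[[0,0,0],[0,-0.045,-0.0015],0.3],[[0,0,0],[0,-0.03,-0.002],0.3],[[0,0,0],[0,-0.0116,0],0.3],[[0,0,0],[0,0,0],0.3],[[0,0,0],[0,0,0],0.3],[[0,0,0],[0,0,0],0.3],[[0,0,0],[0,0,0],0.3],[[0,0,0],[0,0,0],0.3],[[0,0,0],[0,0,0],0.3]]}}

```text
time_s: 21.95
ee_pos: [423.3, -171.3, 152.0]
eef_rot: [84.4, 90.0, 80.6]
force: [0.2, -0.7, 0.3]
grip_width: 65.6
```

```bash
python3 - <<'E'
from h import *
wlook("w8","ampoule vial_red vial_green bottle_orange tray_blue".split(),2)
delta([424,-172.5,18],-3.9)
E
```

```text
t 21.95 pos [ 423.3 -171.3  152. ] jaw -3.8 j [-36. -10. 119.   0.  70. -32.] w 65.6 f [ 0.2 -0.7  0.3]
ampoule 0.97 [263.  25.] top z 14.7 ctr [445.1   9.9] size [56.6 17.3] ang 83.6
vial_green 0.64 [256. 113.] top z 51.6 ctr [434.7 -89.4] size [18.5 18.4] ang 15.5
tray_blue 0.88 [253.  32.] top z 18.9 ctr [444.9   1.6] size [71.3 78.6] ang 86.8
turn 0.0 then shift m [ 0.134  -0.0007  0.0009] a0 -3.9
```

View pics/w8.png

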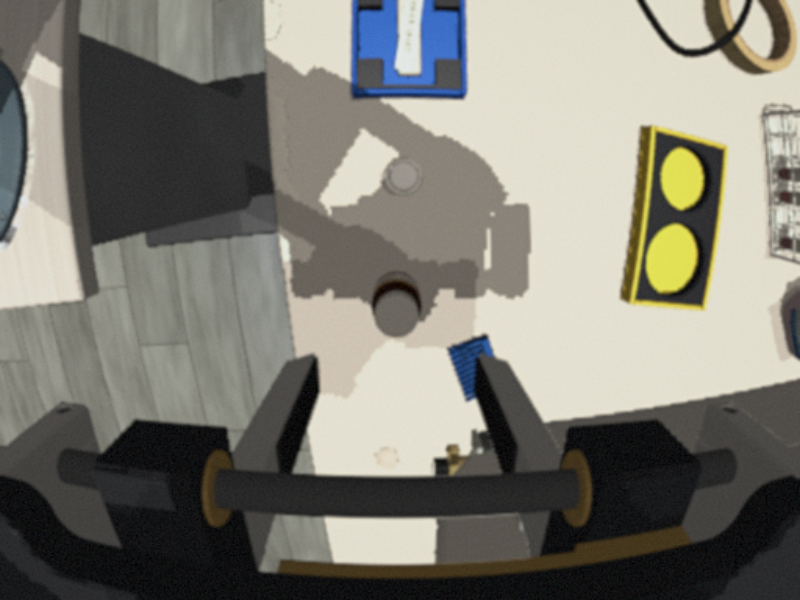

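The bottle cap is at (397,312), centred between the fingers, and the green vial is at (403,176). I'll measure the cap from depth.

```bash
python3 - <<'E'
from h import *
s,W,p,M=wlook("w9",[],1)
q=W[170:225,230:280].reshape(-1,3);q=q[(q[:,2]>56)&(q[:,2]<75)]
print(cv2.minEnclosingCircle(q[:,:2].astype(np.float32)),np.median(q,0),len(q))
q=W[212:250,285:320].reshape(-1,3);q=q[(q[:,2]>2.5)&(q[:,2]<25)];print("sachet",np.nanmin(q,0),np.nanmax(q,0))
E
```

```text
t 22.25 pos [ 423.2 -171.7  152. ] jaw -3.9 j [-36. -10. 119.   0.  70. -32.] w 65.7 f [ 0.5  1.1 -0.1]
((424.2632751464844, -172.941650390625), 13.895079612731934) [ 424.62560692 -171.91522175   62.49103079] 643
sachet [ 460.43817021 -254.01091603    2.5272902 ] [ 494.78636358 -209.22382983   15.31200334]
```

{"op": "carry_out", "data": {"plan": [[[0,0,0],[0.035,-0.001,0.0013],0.3],[[0,0,0],[0.035,0,0],0.3],[[0,0,0],[0.03,0,0],0.3],[[0,0,0],[0.02,0,0],0.4],[[0,0,0],[0.013,0,0],0.4],[[0,0,0],[0,0,0],0.5],[[0,0,0],[0,0,0],0.55],[[0,0,0],[0,0,0],0.6],[[0,0,0],[0,0,0],0.7],[[0,0,0],[0,0,0],0.8]], "grip_force": 12}}

```text
time_s: 23.3
ee_pos: [425.2, -173.4, 20.1]
eef_rot: [-35.6, 89.9, -39.5]
force: [-1.5, 0.2, 4.5]
grip_width: 31.9
```

{"op": "carry_out", "data": {"plan": [[[0,0,0],[0,0,0],1],[[0,0,0],[0,0,0],1],[[0,0,0],[0,0,0],1],[[0,0,0],[-0.01,0,0],1],[[0,0,0],[-0.03,0,0],1],[[0,0,0],[-0.03,0,0],1],[[0,0,0],[-0.03,0,0],1],[[0,0,0],[0,0,0],1],[[0,0,0],[0,0.03,0.001],1],[[0,0,0],[0,0.04,0.001],1]]}}

```text
time_s: 24.3
ee_pos: [430.9, -103.1, 118.5]
eef_rot: [164.5, 90.0, 160.4]
force: [-0.7, 0.6, -1.5]
grip_width: 32.0
```

{"op": "carry_out", "data": {"plan": [[[0,0,0],[0,0.04,0.001],1],[[0,0,0],[0,0.04,0.001],1],[[0,0,0],[0,0.04,0.001],1],[[0,0,0],[0,0.04,0.001],1],[[0,0,0],[0,0.04,0.001],1],[[0,0,0],[0,0.0334,0.0012],1],[[0,0,0],[0,0,0],1],[[0,0,0],[0,0,0],1],[[0,0,0],[0,0,0],1],[[0,0,0],[0,0,0],1]]}}

```text
time_s: 25.3
ee_pos: [453.1, 128.3, 118.6]
eef_rot: [-161.5, 90.0, -165.5]
force: [-0.0, 0.1, -0.8]
grip_width: 31.9
```

```bash
cat >> h.py <<'E'
def cap(W,c,rad=30,zr=(0,300)):
    """enclosing circle and median of the points within rad of world xy c and in height range"""
    q=W.reshape(-1,3);q=q[(np.hypot(q[:,0]-c[0],q[:,1]-c[1])<rad)&(q[:,2]>zr[0])&(q[:,2]<zr[1])]
    if len(q)>5:print("cap",np.round(cv2.minEnclosingCircle(q[:,:2].astype(np.float32))[0],1),np.median(q,0).round(1),"zmax",q[:,2].max().round(1),len(q))
E
python3 - <<'E'
from h import *
s,W,p,M=wlook("w10",["tray_blue","vial_red","bottle_orange"],1)
cap(W,p[:2],25,(p[2]+30,p[2]+60))
delta([453.3,129.4,23.4],-3.9)
E
```

```text
t 25.3 pos [453.1 128.3 118.6] jaw -4.0 j [  2.  -5. 119.  -0.  66.   6.] w 31.9 f [-0.   0.1 -0.8]
tray_blue 0.97 [251. 193.] top z 19.1 ctr [450.5  82.6] size [165.5  78.7] ang 86.8
bottle_orange 0.64 [253. 246.] top z 161.9 ctr [454.6 128.6] size [27.  26.5] ang 82.3
cap [453.6 135.4] [454.  134.5 161.2] zmax 178.6 3281
turn -0.001 then shift m [ 0.0956  0.0007 -0.    ] a0 -4.0
```

View pics/w10.png

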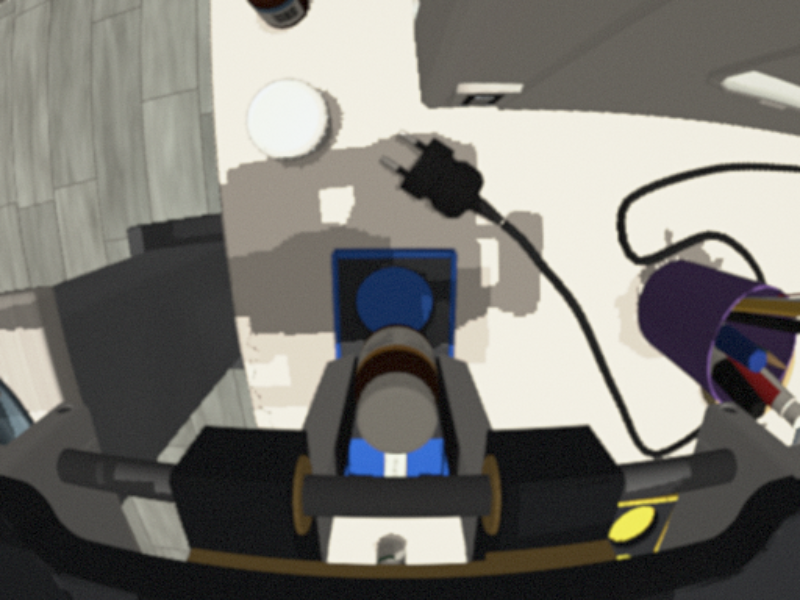

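{"op": "carry_out", "data": {"plan": [[[0,0,0],[0.03,0.001,-0.0005],1],[[0,0,0],[0.03,0,0],1],[[0,0,0],[0.02,0,0],1],[[0,0,0],[0.008,0,0],1],[[0,0,0],[0.004,0,0],1],[[0,0,0],[0.0025,0,0],1],[[0,0,0],[0,0,0],1],[[0,0,0],[0,0,0],1],[[0,0,0],[0,0,0],1],[[0,0,0],[0,0,0],1]]}}

```text
time_s: 26.5
ee_pos: [453.2, 130.4, 24.9]
eef_rot: [7.6, 89.9, 3.7]
force: [0.6, -0.1, -0.7]
grip_width: 32.3
```

```bash
python3 - <<'E'
from h import *
s,W,p,M=wlook("w11",["bottle_orange"],1)
# angles: cup pick with jaw 90
delta([403,252,160],86,frm=([453,129.4,160],-3.9))
E
```

```text
t 26.5 pos [453.2 130.4  24.9] jaw -3.9 j [  2.   5. 121.   0.  54.   6.] w 32.3 f [ 0.6 -0.1 -0.7]
bottle_orange 0.93 [254. 248.] top z 68.3 ctr [454.4 130.9] size [26.9 27. ] ang 67.2
turn -1.569 then shift m [-0.      0.0584  0.1188] a0 -3.9
```

{"op": "carry_out", "data": {"plan": [[[0,0,0],[0.001,0,0],1],[[0,0,0],[0,0,0],1],[[0,0,0],[0,0,0],0.6],[[0,0,0],[0,0,0],0.5],[[0,0,0],[0,0,0],0.4],[[0,0,0],[0,0,0],0.4],[[0,0,0],[-0.01,0,0],0.4],[[0,0,0],[-0.035,0,0],0.3],[[0,0,0],[-0.045,0,0],0.3],[[0,0,0],[-0.045,0,0],0.3]]}}

```text
time_s: 27.6
ee_pos: [452.2, 130.3, 160.3]
eef_rot: [-173.7, 90.0, -177.6]
force: [1.1, 0.0, 0.1]
grip_width: 65.9
```

{"op": "carry_out", "data": {"plan": [[[-0.14,0,0],[0,0,0],0.3],[[-0.14,0,0],[0,0,0],0.3],[[-0.14,0,0],[0,0,0],0.3],[[-0.14,0,0],[0,0,0],0.3],[[-0.14,0,0],[0,0,0],0.3],[[-0.14,0,0],[0,0,0],0.3],[[-0.14,0,0],[0,0,0],0.3],[[-0.14,0,0],[0,0,0],0.3],[[-0.14,0,0],[0,0,0],0.3],[[-0.14,0,0],[0,0,0],0.3]]}}

```text
time_s: 28.6
ee_pos: [452.8, 130.4, 159.2]
eef_rot: [-70.9, 90.0, 5.8]
force: [0.1, -0.9, -0.5]
grip_width: 65.6
```

{"op": "carry_out", "data": {"plan": [[[-0.14,0,0],[0,0,0],0.3],[[-0.029,0,0],[0,0,0],0.3],[[0,0,0],[0,0.0184,0.03],0.25],[[0,0,0],[0,0.02,0.03],0.25],[[0,0,0],[0,0.02,0.03],0.25],[[0,0,0],[0,0,0.0288],0.25],[[0,0,0],[0,0,0],0.25],[[0,0,0],[0,0,0],0.25],[[0,0,0],[0,0,0],0.25],[[0,0,0],[0,0,0],0.25]]}}

```text
time_s: 29.6
ee_pos: [403.0, 252.1, 158.5]
eef_rot: [147.8, 90.0, -126.3]
force: [-0.8, -0.3, 0.4]
grip_width: 70.7
```

```bash
python3 - <<'E'
from h import *
s,W,p,M=wlook("w12",["cup","bottle_orange","bottle_blue","vial_red"],2)
cap(W,(403,252),35,(50,70))
E
```

```text
t 29.6 pos [403.  252.1 158.5] jaw 85.9 j [ 18.  -7. 117.  -0.  71. -68.] w 70.7 f [-0.8 -0.3  0.4]
cup 0.89 [249. 192.] top z 57.3 ctr [404.2 246.1] size [44.1 44.7] ang 72.0
cup 0.62 [502. 182.] top z 24.4 ctr [422.  629.1] size [24.8  6. ] ang 9.7
bottle_orange 0.78 [151. 239.] top z 67.6 ctr [454.3 130.7] size [26.9 26.9] ang 87.6
bottle_blue 0.73 [331. 182.] top z 75.5 ctr [395.9 332.2] size [24.7 24.6] ang 7.6
vial_red 0.96 [116. 236.] top z 55.5 ctr [450.   79.3] size [18.2 18.6] ang 33.2
cap [404.2 246.1] [402.9 246.3  56.1] zmax 58.6 1578
```

View pics/w12.png

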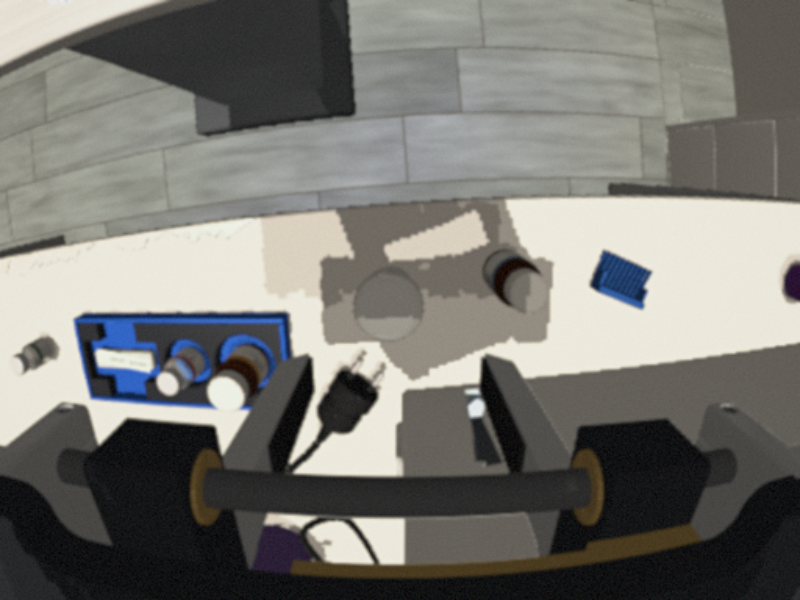

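Both items sit in the blue tray with tops at z 55.5 and 67.6, as expected with the camera's +1.5 mm offset. The white cup is at (388,303). I'll correct by 6 mm and pick it up.

{"op": "carry_out", "data": {"plan": [[[0,0,0],[0.01,-0.0016,-0.0058],0.25],[[0,0,0],[0.035,0,0],0.25],[[0,0,0],[0.035,0,0],0.25],[[0,0,0],[0.03,0,0],0.25],[[0,0,0],[0.018,0,0],0.25],[[0,0,0],[0.0115,0,0],0.25],[[0,0,0],[0,0,0],0.4],[[0,0,0],[0,0,0],0.45],[[0,0,0],[0,0,0],0.5],[[0,0,0],[0,0,0],0.6]]}}

```text
time_s: 30.85
ee_pos: [405.0, 247.4, 20.1]
eef_rot: [-66.9, 89.9, 19.1]
force: [-1.0, 0.4, 0.9]
grip_width: 43.4
```

{"op": "carry_out", "data": {"plan": [[[0,0,0],[0,0,0],0.8],[[0,0,0],[0,0,0],1],[[0,0,0],[0,0,0],1],[[0,0,0],[0,0,0],1],[[0,0,0],[0,0,0],1],[[0,0,0],[-0.01,0,0],1],[[0,0,0],[-0.03,0,0],1],[[0,0,0],[-0.04,0,0],1],[[0,0,0],[-0.04,0,0],1],[[0,0,0],[0,0,0],1]]}}

```text
time_s: 31.85
ee_pos: [407.5, 248.2, 145.1]
eef_rot: [-68.4, 89.4, 17.6]
force: [1.1, -0.3, -0.3]
grip_width: 43.1
```

```bash
python3 - <<'E'
from h import *
c=np.array([648,-124.5]);y=np.radians(82.5);Y=np.array([np.cos(y),np.sin(y)])
print("cupwell",c-31*Y,"botwell",c+34*Y)
s,W,p,M=wlook("w13",["cup","tray_yellow"],1)
delta([*(c-31*Y),140],86)
E
```

```text
cupwell [ 643.95368804 -155.2347907 ] botwell [652.43789054 -90.79087471]
t 31.85 pos [407.5 248.2 145.1] jaw 86.0 j [ 18.  -6. 117.  -0.  68. -68.] w 43.1 f [ 1.1 -0.3 -0.3]
cup 0.67 [253. 251.] top z 182.3 ctr [405.7 247.7] size [43.3 45. ] ang 84.6
tray_yellow 0.49 [ 76. 331.] top z 5.7 ctr [632.4 -54.1] size [ 1.7 23.8] ang 81.5
turn 0.0 then shift m [-0.0018 -0.2682 -0.3842] a0 86.0
```

{"op": "carry_out", "data": {"plan": [[[0,0,0],[0,0,-0.043],1],[[0,0,0],[0,0,-0.043],1],[[0,0,0],[0,0,-0.043],1],[[0,0,0],[0,-0.0335,-0.0319],1],[[0,0,0],[0,-0.0335,-0.0319],1],[[0,0,0],[0,-0.0335,-0.0319],1],[[0,0,0],[0,-0.0335,-0.0319],1],[[0,0,0],[0,-0.0335,-0.0319],1],[[0,0,0],[0,-0.0335,-0.0319],1],[[0,0,0],[0,-0.0335,-0.0319],1]]}}

```text
time_s: 33.0
ee_pos: [612.8, -121.8, 135.8]
eef_rot: [71.3, 89.7, 157.2]
force: [1.0, 0.3, 1.1]
grip_width: 43.1
```

{"op": "carry_out", "data": {"plan": [[[0,0,0],[0,-0.0335,-0.0319],1],[[0,0,0],[0,0,0],1],[[0,0,0],[0,0,0],1],[[0,0,0],[0,0,0],1],[[0,0,0],[0,0,0],1],[[0,0,0],[0,0,0],1],[[0,0,0],[0,0,0],1],[[0,0,0],[0,0,0],1],[[0,0,0],[0,0,0],1],[[0,0,0],[0,0,0],1]]}}

```text
time_s: 34.0
ee_pos: [644.6, -154.9, 139.1]
eef_rot: [-106.7, 90.0, -20.7]
force: [-0.1, -0.4, 0.4]
grip_width: 43.7
```

```bash
python3 - <<'E'
from h import *
s,W,p,M=wlook("w14",["cup","tray_yellow"],2)
E
```

```text
t 34.0 pos [ 644.6 -154.9  139.1] jaw 86.0 j [ -23.   19.   90.    0.   71. -109.] w 43.7 f [-0.1 -0.4  0.4]
cup 0.78 [252. 252.] top z 176.3 ctr [ 642.6 -154.7] size [44.2 44.3] ang 14.7
tray_yellow 0.95 [283. 186.] top z 18.9 ctr [ 649.5 -126.3] size [138.3  78.8] ang 82.0
```

View pics/w14.png

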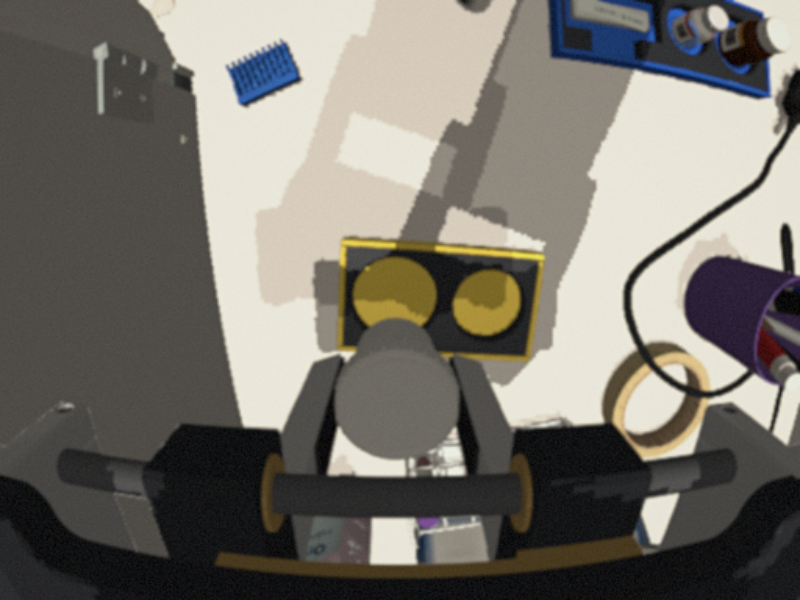

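{"op": "carry_out", "data": {"plan": [[[0,0,0],[0.02,-0.0016,-0.002],1],[[0,0,0],[0.03,0,0],1],[[0,0,0],[0.03,0,0],1],[[0,0,0],[0.02,0,0],1],[[0,0,0],[0.008,0,0],1],[[0,0,0],[0.004,0,0],1],[[0,0,0],[0.002,0,0],1],[[0,0,0],[0,0,0],1],[[0,0,0],[0,0,0],1],[[0,0,0],[0,0,0],1]]}}

```text
time_s: 35.15
ee_pos: [646.6, -157.3, 25.9]
eef_rot: [-109.7, 89.9, -23.7]
force: [-0.9, -0.5, 0.1]
grip_width: 43.2
```

```bash
python3 - <<'E'
from h import *
bot.snapshot("wrist")
s,W,p,M=wlook("w15",["cup","tray_yellow"],1)
E
```

```text
t 35.2 pos [ 646.5 -157.2   25.8] jaw 86.0 j [ -23.   28.   92.    0.   60. -109.] w 43.3 f [-0.8 -0.6  0.2]
cup 0.79 [254. 250.] top z 62.9 ctr [ 645.1 -157.4] size [43.2 45.6] ang 85.8
tray_yellow 0.73 [320. 208.] top z 18.9 ctr [ 649.5 -125.7] size [138.4  78.3] ang 82.1
```

{"op": "carry_out", "data": {"plan": [[[0,0,0],[0.0012,0,0],1],[[0,0,0],[0,0,0],1],[[0,0,0],[0,0,0],0.4],[[0,0,0],[0,0,0],0.35],[[0,0,0],[0,0,0],0.3],[[0,0,0],[0,0,0],0.3],[[0,0,0],[-0.01,0,0],0.3],[[0,0,0],[-0.035,0,0],0.3],[[0,0,0],[-0.045,0,0],0.3],[[0,0,0],[-0.045,0,0],0.3]]}}

```text
time_s: 36.35
ee_pos: [645.7, -156.9, 160.6]
eef_rot: [72.7, 90.0, 158.7]
force: [0.1, -0.5, 0.2]
grip_width: 65.7
```

{"op": "carry_out", "data": {"plan": [[[0,0,0],[0,0.0335,0.0311],0.3],[[0,0,0],[0,0.0335,0.0311],0.3],[[0,0,0],[0,0.0335,0.0311],0.3],[[0,0,0],[0,0.0335,0.0311],0.3],[[0,0,0],[0,0.0335,0.0311],0.3],[[0,0,0],[0,0.0335,0.0311],0.3],[[0,0,0],[0,0.0335,0.0311],0.3],[[0,0,0],[0,0.0335,0.0311],0.3],[[0,0,0],[0,0.003,0.0443],0.3],[[0,0,0],[0,0.003,0.0443],0.3]]}}

```text
time_s: 37.35
ee_pos: [395.6, 200.1, 160.0]
eef_rot: [-75.9, 89.8, 10.0]
force: [0.7, 0.0, 0.2]
grip_width: 65.9
```

{"op": "carry_out", "data": {"plan": [[[0,0,0],[0,0.003,0.0443],0.3],[[0,0,0],[0,0.003,0.0443],0.3],[[0,0,0],[0,0.003,0.0443],0.3],[[0,0,0],[0,0,0],0.3],[[0,0,0],[0,0,0],0.3],[[0,0,0],[0,0,0],0.3],[[0,0,0],[0,0,0],0.3],[[0,0,0],[0,0,0],0.3],[[0,0,0],[0,0,0],0.3],[[0,0,0],[0,0,0],0.3]]}}

```text
time_s: 38.35
ee_pos: [396.7, 331.5, 158.9]
eef_rot: [-64.2, 90.0, 21.8]
force: [0.4, -0.3, 0.0]
grip_width: 65.8
```

```bash
python3 - <<'E'
from h import *
s,W,p,M=wlook("w16",["bottle_blue"],2)
delta([395.9,332.2,19.5],86)
E
```

```text
t 38.35 pos [396.7 331.5 158.9] jaw 86.0 j [ 27.  -1. 111.  -0.  70. -59.] w 65.8 f [ 0.4 -0.3  0. ]
bottle_blue 0.6 [256. 193.] top z 75.6 ctr [395.7 332.6] size [24.2 25.7] ang 85.6
bottle_blue 0.41 [ 44. 234.] top z 14.9 ctr [445.5  13.6] size [61.9 17.1] ang 85.7
turn -0.0 then shift m [0.1393 0.0007 0.0005] a0 86.0
```

View pics/w16.png

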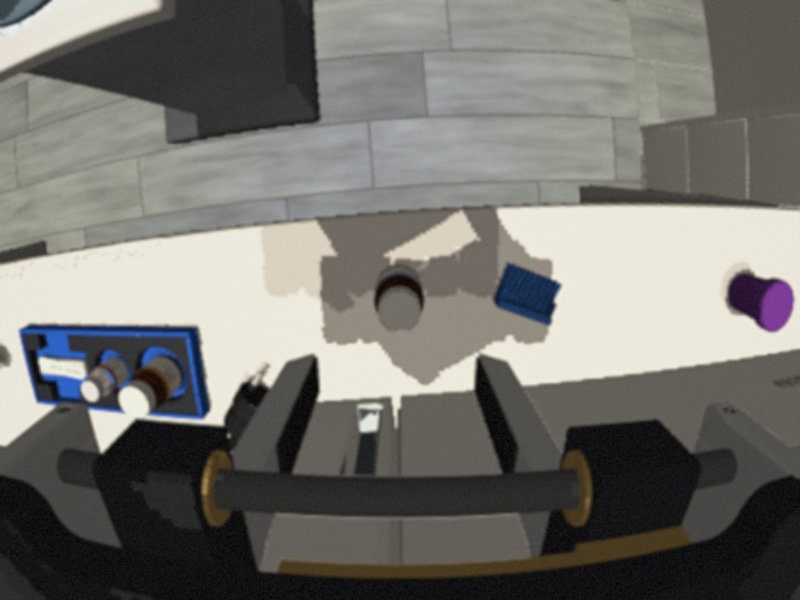

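The blue bottle's cap is at (398,305), centred between the fingers. The look-alike purple cup is at (765,300), well away.

{"op": "carry_out", "data": {"plan": [[[0,0,0],[0.02,0.0008,0.0008],0.3],[[0,0,0],[0.04,0,0],0.3],[[0,0,0],[0.04,0,0],0.3],[[0,0,0],[0.025,0,0],0.3],[[0,0,0],[0.01,0,0],0.4],[[0,0,0],[0.004,0,0],0.45],[[0,0,0],[0,0,0],0.5],[[0,0,0],[0,0,0],0.55],[[0,0,0],[0,0,0],0.6],[[0,0,0],[0,0,0],0.7]], "grip_force": 14}}

```text
time_s: 39.45
ee_pos: [396.5, 333.1, 20.8]
eef_rot: [-58.0, 89.9, 28.0]
force: [-0.4, -0.2, -0.2]
grip_width: 32.9
```

{"op": "carry_out", "data": {"plan": [[[0,0,0],[0,0,0],1],[[0,0,0],[0,0,0],1],[[0,0,0],[0,0,0],1],[[0,0,0],[0,0,0],1],[[0,0,0],[-0.01,0,0],1],[[0,0,0],[-0.03,0,0],1],[[0,0,0],[-0.04,0,0],1],[[0,0,0],[-0.04,0,0],1],[[0,0,0],[0,0,0],1],[[0,0,0],[0,0,0],1]]}}

```text
time_s: 40.45
ee_pos: [396.0, 332.8, 140.6]
eef_rot: [-58.0, 89.9, 28.0]
force: [0.6, -0.3, -0.6]
grip_width: 32.2
```

{"op": "carry_out", "data": {"plan": [[[0,0,0],[0,-0.003,-0.03],1],[[0,0,0],[0,-0.003,-0.0443],1],[[0,0,0],[0,-0.003,-0.0443],1],[[0,0,0],[0,-0.003,-0.0443],1],[[0,0,0],[0,-0.003,-0.0443],1],[[0,0,0],[0,-0.0005,-0.0143],1],[[0,0,0],[0,-0.034,-0.0231],1],[[0,0,0],[0,-0.034,-0.0231],1],[[0,0,0],[0,-0.034,-0.0231],1],[[0,0,0],[0,-0.034,-0.0231],1]]}}

```text
time_s: 41.45
ee_pos: [524.5, 8.0, 137.2]
eef_rot: [81.0, 89.7, 167.0]
force: [0.6, 2.3, 0.5]
grip_width: 32.3
```

{"op": "carry_out", "data": {"plan": [[[0,0,0],[0,-0.034,-0.0231],1],[[0,0,0],[0,-0.034,-0.0231],1],[[0,0,0],[0,-0.034,-0.0231],1],[[0,0,0],[0,-0.0336,-0.0228],1],[[0.137,0,0],[0,0,0],1],[[0.137,0,0],[0,0,0],1],[[0.137,0,0],[0,0,0],1],[[0.137,0,0],[0,0,0],1],[[0.137,0,0],[0,0,0],1],[[0.137,0,0],[0,0,0],1]]}}

```text
time_s: 42.45
ee_pos: [652.2, -91.9, 136.6]
eef_rot: [123.2, 89.7, 161.8]
force: [0.5, 0.3, 0.2]
grip_width: 32.5
```

{"op": "carry_out", "data": {"plan": [[[0.137,0,0],[0,0,0],1],[[0.137,0,0],[0,0,0],1],[[0.137,0,0],[0,0,0],1],[[0.137,0,0],[0,0,0],1],[[0.137,0,0],[0,0,0],1],[[0.133,0,0],[0,0,0],1],[[0,0,0],[0,0,0],1],[[0,0,0],[0,0,0],1],[[0,0,0],[0,0,0],1],[[0,0,0],[0,0,0],1]]}}

```text
time_s: 43.45
ee_pos: [653.6, -92.2, 139.3]
eef_rot: [166.1, 90.0, 158.2]
force: [-0.4, -0.3, 0.3]
grip_width: 32.4
```

```bash
python3 - <<'E'
from h import *
s,W,p,M=wlook("w17",["bottle_blue","cup","tray_yellow"],1)
delta([654.2,-92.5,30])
E
```

```text
t 43.45 pos [653.6 -92.2 139.3] jaw -7.9 j [-18.  19.  90.   0.  71. -10.] w 32.4 f [-0.4 -0.3  0.3]
bottle_blue 0.92 [253. 252.] top z 193.9 ctr [655.2 -90.1] size [25.6 25.1] ang 79.2
tray_yellow 0.87 [248. 186.] top z 19.0 ctr [654.1 -94.3] size [75.1 78.7] ang 82.4
turn 0.0 then shift m [ 1.098e-01 -1.000e-04  3.000e-04] a0 -7.9
```

View pics/w17.png

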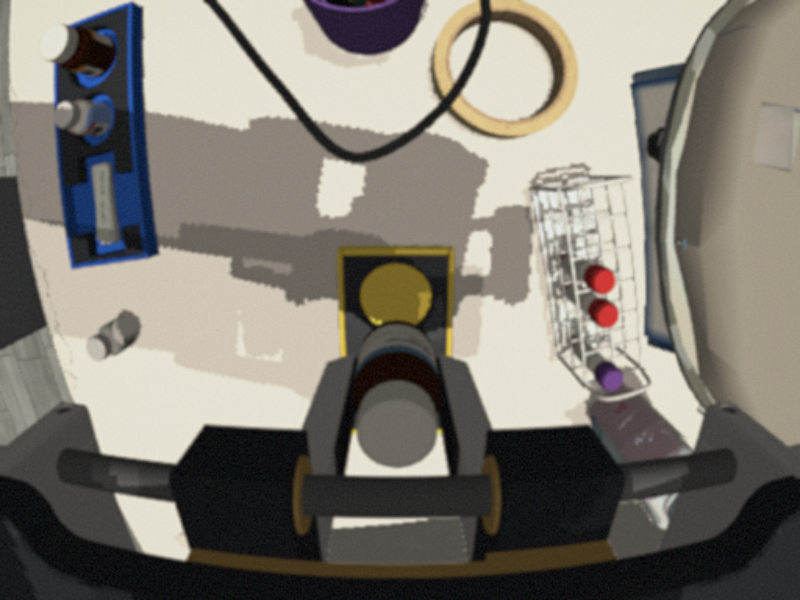

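The blue bottle hangs over the well at (395,300). There is a rack at (590,290) and a pump bottle at (650,430) on the far side, so I'll check the clearance of the gripper's body before lowering.

```bash
python3 - <<'E'
from h import *
for W in(np.load("top.npy"),np.load("side.npy")):
    q=W.reshape(-1,3)
    for zl in(30,80,110):
        m=(q[:,0]>690)&(q[:,0]<900)&(q[:,1]>-210)&(q[:,1]<20)&(q[:,2]>zl)
        for y0 in range(-210,20,46):
            k=m&(q[:,1]>=y0)&(q[:,1]<y0+46)
            if k.any(): print(zl,y0,"minx",q[k,0].min().round(),k.sum())
E
```

```text
30 -210 minx 792.0 505
30 -164 minx 767.0 718
30 -118 minx 762.0 1122
30 -72 minx 757.0 1252
30 -26 minx 743.0 1235
80 -210 minx 792.0 389
80 -164 minx 776.0 600
80 -118 minx 768.0 997
80 -72 minx 771.0 1149
80 -26 minx 763.0 1202
110 -210 minx 793.0 264
110 -164 minx 803.0 575
110 -118 minx 788.0 975
110 -72 minx 784.0 1147
110 -26 minx 787.0 1194
30 -210 minx 784.0 182
30 -164 minx 763.0 209
30 -118 minx 760.0 424
30 -72 minx 753.0 478
30 -26 minx 762.0 212
80 -210 minx 784.0 102
80 -164 minx 772.0 91
80 -118 minx 765.0 283
80 -72 minx 773.0 410
80 -26 minx 762.0 205
110 -210 minx 789.0 37
110 -164 minx 803.0 78
110 -118 minx 783.0 253
110 -72 minx 779.0 369
110 -26 minx 787.0 175
```

{"op": "carry_out", "data": {"plan": [[[0,0,0],[0.02,-0.001,0],1],[[0,0,0],[0.03,0,0],1],[[0,0,0],[0.03,0,0],1],[[0,0,0],[0.02,0,0],1],[[0,0,0],[0.008,0,0],1],[[0,0,0],[0.004,0,0],1],[[0,0,0],[0.0015,0,0],1],[[0,0,0],[0,0,0],1],[[0,0,0],[0,0,0],1],[[0,0,0],[0,0,0],1]]}}

```text
time_s: 44.65
ee_pos: [654.3, -93.5, 27.2]
eef_rot: [-10.0, 89.9, -18.0]
force: [-0.5, 0.0, -0.6]
grip_width: 32.1
```

```bash
python3 - <<'E'
from h import *
bot.snapshot("wrist");bot.snapshot("wrist")
s,W,p,M=wlook("w18",["bottle_blue","tray_yellow"],1)
E
```

```text
t 44.75 pos [654.  -93.4  26.8] jaw -8.0 j [-18.  27.  93.   0.  60. -10.] w 31.9 f [ 0.2  0.3 -0.7]
bottle_blue 0.57 [255. 254.] top z 81.4 ctr [655.7 -91.7] size [26.3 24.9] ang 71.8
tray_yellow 0.88 [246. 202.] top z 19.2 ctr [ 649.6 -125.7] size [138.3  78.2] ang 82.2
```

{"op": "carry_out", "data": {"plan": [[[0,0,0],[0.001,0,0],1],[[0,0,0],[0.0007,0,0],1],[[0,0,0],[0,0,0],1],[[0,0,0],[0,0,0],1],[[0,0,0],[0,0,0],0.6],[[0,0,0],[0,0,0],0.5],[[0,0,0],[0,0,0],0.4],[[0,0,0],[0,0,0],0.3],[[0,0,0],[0,0,0],0.3],[[0,0,0],[0,0,0],0.3]]}}

```text
time_s: 45.9
ee_pos: [653.7, -93.3, 24.5]
eef_rot: [144.0, 90.0, 136.1]
force: [-0.5, 0.2, 0.5]
grip_width: 65.2
```

{"op": "carry_out", "data": {"plan": [[[0,0,0],[-0.01,0,0],0.3],[[0,0,0],[-0.03,0,0],0.3],[[0,0,0],[-0.045,0,0],0.3],[[0,0,0],[-0.045,0,0],0.3],[[0,0,0],[-0.045,0,0],0.3],[[0,0,0],[-0.03,0,-0.04],0.3],[[0,0,0],[0,0,-0.045],0.3],[[0,0,0],[0,0,-0.04],0.3],[[0,0,0],[0,-0.03,-0.03],0.3],[[0,0,0],[0,-0.04,-0.03],0.3]]}}

```text
time_s: 46.9
ee_pos: [459.6, -136.3, 230.5]
eef_rot: [-21.2, 89.9, -29.0]
force: [0.6, -0.9, 0.0]
grip_width: 65.7
```

{"op": "carry_out", "data": {"plan": [[[0,0,0],[0,-0.045,0],0.3],[[0,0,0],[0,-0.03,0],0.3],[[0,0,0],[0,0,0],0.3],[[0,0,0],[0,0,0],0.3],[[0,0,0],[0,0,0],0.3],[[0,0,0],[0,0,0],0.3],[[0,0,0],[0,0,0],0.3],[[0,0,0],[0,0,0],0.3],[[0,0,0],[0,0,0],0.3],[[0,0,0],[0,0,0],0.3]]}}

```text
time_s: 47.9
ee_pos: [450.5, -211.1, 229.5]
eef_rot: [136.0, 90.0, 128.1]
force: [0.6, 0.0, 0.1]
grip_width: 65.7
```

```bash
python3 - <<'E'
from h import *
N="ampoule vial_red bottle_orange cup bottle_blue vial_green tray_blue tray_yellow".split()
s,W,p,M=wlook("w19",N,1)
s=bot.snapshot("top");W=world(s)
for n in N[:6]:
    for d in bot.silhouettes("top",n)[:2]:
        q=W[d["pixels"]];print("top",n,round(d["score"],2),np.nanmedian(q,0).round(),np.nanpercentile(q[:,2],97).round(1))
E
```

```text
t 47.9 pos [ 450.5 -211.1  229.5] jaw -7.9 j [-38.  -8. 110.   0.  78. -30.] w 65.7 f [0.6 0.  0.1]
ampoule 0.84 [227.  18.] top z 14.6 ctr [445.8   8.3] size [53.7 17.1] ang 85.1
cup 0.71 [392. 119.] top z 61.4 ctr [ 643.8 -158.8] size [42.4 42.5] ang 87.3
bottle_blue 0.87 [394.  72.] top z 79.5 ctr [654.8 -93. ] size [23.7 25.7] ang 90.0
vial_green 0.56 [227.  89.] top z 51.9 ctr [434.9 -89.6] size [17.4 16.9] ang 81.7
tray_yellow 0.81 [370.  97.] top z 19.4 ctr [ 649.7 -126.1] size [138.1  79.2] ang 82.1
top ampoule 0.52 [445.  18.  12.] 18.6
top vial_red 0.57 [448.  86.  51.] 57.6
top cup 0.74 [417. 644.  55.] 60.0
top cup 0.68 [ 644. -151.   59.] 64.6
top bottle_blue 0.57 [650. -82.  61.] 81.7
top vial_green 0.55 [434. -82.  42.] 52.4
```

View pics/w19.png

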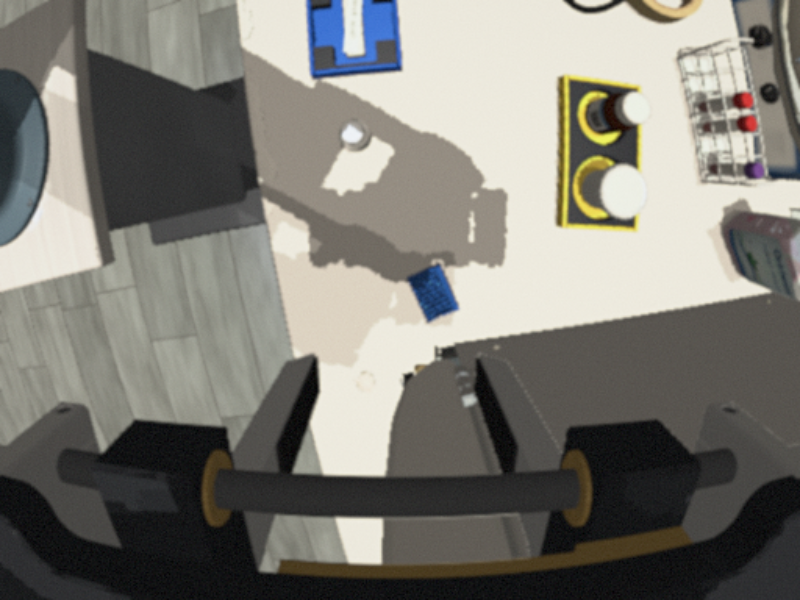

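The picture shows the cup (615,190) and the blue-banded bottle (615,112) upright in the yellow tray. Tops are at z 61.4 and 79.5, as expected for seated. The green vial stands where it was, at (355,134), and the ampoule is in its trough. I'm handing the job in.

```bash
python3 -c "
from cell import bot
print(bot.finish_job())"
```

```text
the job is handed in; nothing more can be done
None
```

Both kits are made up and the job is handed in at about 48 s of the 122 s allowed. I placed the items in the order given: ampoule strip, red vial and orange bottle in the blue tray, then cup and blue bottle in the yellow tray.

**Last checks:** the wrist camera reads about 1.5 mm high, so the table takes that off.

| Item | Top measured, corrected (mm) | Top expected if seated (mm) |
|---|---|---|
| Ampoule strip | 13.1 | 13 |
| Red vial | 54.0 | 54 |
| Orange bottle | 66.1 | 66 |
| Cup | 59.9 | 60 |
| Blue bottle | 78.0 | 78 |

- **Green vial:** it still stands where it was, at about (435, -90), with the gripper clear of everything.
- **Failed grasp:** my first try at the ampoule lifted before the fingers had closed. The strip stayed put and the second try worked.
- **Overhead camera:** it read up to about 9 mm differently in y from the wrist camera, so I placed by the wrist camera. In the final look its network did not report the orange bottle, and the closing wrist picture did not show the red vial or orange bottle. Their heights above come from an earlier close wrist view, and later pictures show both still standing in the blue tray.

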